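# Load a battery into the contact tester the right way round

### The arm

A 6-joint arm with a two-finger parallel gripper is mounted at the origin on the work surface. World frame = base frame: x ahead of the robot, y to its left, z up, the work surface at z = 0. Lengths are in m, angles in rad, forces in N, time in s.
With the tool pointing down it reaches from about 0.3 to 0.85 m from the base axis. Payload 4.2 kg.
Tool frame: the origin (TCP) lies on the centre line of the jaws, within the pads' length; the fingertips stand robot.tcp_to_tips ahead of it and the grasp point (between the pads) lies 8 mm behind it (robot.tcp_to_tips is the distance from the TCP to the fingertips, in m); z points along the fingers, y is the line along which they close (so a half turn about z gives the same grasp; the last joint's range is limited). The gripper opens to 91 mm and grips with 3 to 60 N. Pads are 32 mm wide; open, the fingers measure 118 mm over their backs; the gripper's body (76 mm by 178 mm) begins 60 mm behind the grasp point.
Start: joints at [1.19, 0.32, 1.565, -0, 1.257, -0.02], TCP at [0.203, 0.538, 0.225] pointing down, gripper open.
Joint ranges: [-3.11, 3.11], [-0.84, 2.01], [0.21, 2.61], [-1.34, 4.49], [0.05, 2.63], [-2.56, 2.56]. Speed limits (rad/s): [2.57, 2.57, 3.14, 3.14, 3.14, 3.14].

### API

Orientations are given as a unit quaternion [x, y, z, w].
In Python, from plant import robot gives the robot as it stands.
- The arm moves only by the tool send_rows, never from a script. Its argument "increments" is a list that holds one entry, the list of rows, each a list of 7 numbers: the turn, a rotation vector about the world's x, y, z scaled (see below), then the shift along the world's x, y, z scaled (see below), then the opening, from 0 (shut) to 1 (fully open). In form: [[[rx, ry, rz, x, y, z, hand], ...]]. A call has 1 to 12 rows; each row shifts and turns the commanded pose from where the row before left it; what a row does not reach is not made up. The controller multiplies each number of a shift by 50 mm and each number of a turn by 4 degrees. A row lasts 1/8 s, in which the tool goes at most 62.5 mm and 10.7 degrees, less where a joint would pass 70% of its speed; a pose out of reach is approached as far as the arm can. A call with a number of a shift or a turn outside -1 to 1 is refused whole. A call with a gripper value outside its range is refused whole. The fingers move at their own pace and stop on an object; "force" is the grip in N (left out, the last holds). Time passes only in rows, so rows that do not move let the fingers close. It gives the time, the measured TCP pose, the force, the opening and the grip force at its end, in the units of the state.
- robot.get_state(): the state, without advancing time (a new reading comes with each control period).
- robot.read_camera(name): name is "side" or "top"; returns the picture (400x640x3 uint8, red, green, blue); there is no depth.
- robot.camera_info(name): a dict with "K" (3x3 intrinsics, pixels), "rvec" (rotation vector, rad) and "tvec" (3), from world to camera coordinates, as OpenCV has them. Camera axes: x right, y down, z forward; pixel columns grow to the right and rows downward; lengths in m; the calibration is good to about 2 mm. A picture is of the moment at which its call begins. camera_info takes no time and is no camera call.
- robot.hand_in(): hands the job in; it is judged then, once.
The state is a dict: "clock": time; "joint_pos": joint angles; "joint_vel": joint speeds; "effort": joint torques, N m; "tcp_pos": TCP position; "orientation": TCP orientation; "contact_force": force on the tool from outside, world axes, zero at the start; "wrist_torque": the same for the moment, N m; "grip_width": finger opening in m; "gripper_force": force on a finger pad.
Only numpy, scipy, OpenCV 4.12 (cv2) and the standard library are available. Lean on these libraries where they do the work, as an engineer would, in place of code of your own. Each camera call takes 0.05 s, during which the arm holds its last target. There are 200 camera calls.

### The job

Stand the lying battery upright in the nest of the test fixture, its red terminal on the side of the red block, and let go of it; only then swing the contact arm down until it lies closed on the terminals. Set the battery down gently, do not drop it, and leave the multimeter, tape roll and screwdriver where they are.

Things in the scene. Friction and masses are not known exactly. Their poses are not given: they have to be found in the camera images.
- battery: Black and blue block, 100 mm tall (foot to grey top), 90 wide, 56 thick, about 0.55 kg. Starts lying on a narrow side, top end pointing roughly away from the robot. Origin: centre of the side it lies on. x: foot to top (up when it stands), y: thickness, z: width, from black to red terminal (up at the start). It reaches x -50 to 50, y -28 to 28, z 0 to 90 mm
- battery_foot (a point): Centre of the battery's foot (56 x 90 mm end face away from the terminals); axes as the battery's
- red_terminal (a point): Centre of the outer face of the red terminal (18 mm across, 10 mm high, on a red patch of the grey top). It and the black one, alike, stand on the top face 28 mm either side of its middle, along the battery's z, and reach x = 60 mm in the battery's frame
- test_fixture: Fixed aluminium plate, 260 x 150 x 14 mm, with the nest, two end blocks and a blue hinged contact arm. Origin under the nest's centre, on the table; x from the nest to the arm's hinge (roughly away from the robot), y left, z up. Plate: x -105 to 155 mm. Two blue hinge cheeks at x 98 to 132, y 21 to 31 either side, up to z = 159
- nest (a point): Centre of the nest's floor, 14 mm above the table, axes as the fixture's. It takes the battery's foot with the 90 mm along x, the 56 mm along y, between two white lips (70 mm long, 64 mm apart, 14 mm high) and, at its ends in x, the red and the black block (100 mm between them): 4 to 5 mm play all round
- red_block: Red end block of the nest, 24 (x) x 44 (y) x 50 mm high, 62 mm from the nest's centre along the fixture's x: at the near or the far end, which changes from start to start. Origin: centre of its underside, 14 mm above the table
- black_block: Black plastic end block, same size, at the other end of the nest. Origin: centre of its underside
- contact_arm (a joint): Hinge of the blue contact arm (bar 30 mm wide, 14 thick, copper pads below). 0 = closed: level, pads on both terminals of a seated battery (stop at -0.04 without one); grows as it opens up and away from the robot, 1.57 = upright, stop 1.9. Starts at 1.6 to 1.85. Friction holds it above about 1.2 rad (1 to 2 N at the handle moves it); below 1.0 it sinks shut by itself, slowly
- contact_hinge (a point): Point on the hinge axis, 115 mm from the nest's centre along the fixture's x and 140 mm above the table; the axis runs along the fixture's y
- contact_handle (a point): Centre of the black round cross bar at the arm's free end (14 mm diameter, 100 mm long, parallel to the fixture's y), 200 mm from the hinge axis; its bar is in line with the arm
- multimeter: Yellow multimeter lying flat, 160 x 78 x 34 mm, bystander. Origin: centre of its underside
- tape_roll: Orange tape roll lying flat, 90 mm across, 24 mm high, bystander. Origin: centre of its underside
- screwdriver: Screwdriver 200 mm long lying on the table, bystander. Origin: its underside, mid-length
Not all that is in view belongs to the job. There is more than one size of the battery; the one meant has the size given above.

How it is judged:
By the outcome, as a careful person would: the job done as asked, in the order asked, and still so for the second after the job is handed in, with the robot touching nothing.
It also fails if it takes over 72 s, if anything falls off the work surface, if the arm or the gripper's body presses on something with over 40 N, if the wrist force passes 120 N, or if a joint passes its speed limit or range.

## Working session

There is one attempt and no reset: what is moved stays moved. The work goes in short steps, Python scripts to look and compute and a tool call to move; the robot and the scene stay as the last step left them, time stands still between calls to the robot, and variables do not carry over. Pictures are saved under pics/ and viewed, at most 10 in all, crops included, and the job is handed in when it is done.

Besides the shell and the picture viewer there is one more tool, called as name([rows], argument=value, ...), one row to a line, values as JSON. send_rows: Moves the arm, as the interface text tells. Its arguments: {"type":"object","properties":{"increments":{"type":"array"},"force":{"type":"number"}},"required":["increments"]}

```bash
mkdir -p pics; ls; python3 - <<'E'
from plant import robot
import cv2
for n in("side","top"):
    im=robot.read_camera(n); cv2.imwrite(f"pics/{n}0.png",im[:,:,::-1])
    print(n,robot.camera_info(n))
print(robot.get_state(),robot.tcp_to_tips)
E
```

```text
pics
side {'K': array([[408.43484411,   0.        , 320.75514582],
       [  0.        , 408.43484411, 200.6822363 ],
       [  0.        ,   0.        ,   1.        ]]), 'rvec': array([ 2.09857503, -0.87108229,  0.39767642]), 'tvec': array([-0.37019234,  0.30202433,  0.81798469])}
top {'K': array([[494.75547853,   0.        , 322.8605147 ],
       [  0.        , 494.75547853, 203.26193319],
       [  0.        ,   0.        ,   1.        ]]), 'rvec': array([ 2.17778275, -2.20096135,  0.06728027]), 'tvec': array([-0.0092221 ,  0.53437639,  1.67263077])}
{'clock': 0.1, 'joint_pos': array([ 1.19003098e+00,  3.20227023e-01,  1.56555482e+00,  9.61780010e-06,
        1.25741299e+00, -1.99813610e-02]), 'joint_vel': array([-0.00123645, -0.00234483, -0.00187329,  0.0008621 ,  0.00130962,
        0.00081376]), 'effort': array([-8.59438387e-06, -4.13336527e+01, -2.32505769e+01,  7.27033569e-02,
        4.22673952e-02, -8.06987100e-05]), 'tcp_pos': array([0.20280242, 0.53757819, 0.22420575]), 'orientation': array([ 1.79416623e-01,  9.83772857e-01, -7.84150219e-04, -1.63926808e-04]), 'contact_force': array([ 0.8241552 , -0.01102808, -0.10201758]), 'wrist_torque': array([-0.00898829, -0.01646993,  0.04054562]), 'gripper_force': 0.0, 'grip_width': 0.09112075042692283} 0.011
```

View pics/side0.png

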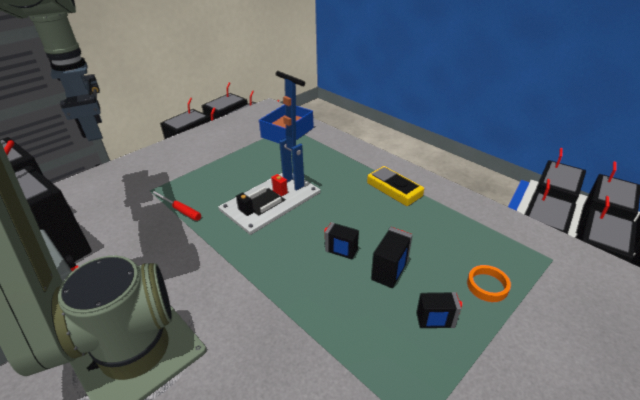

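View pics/top0.png

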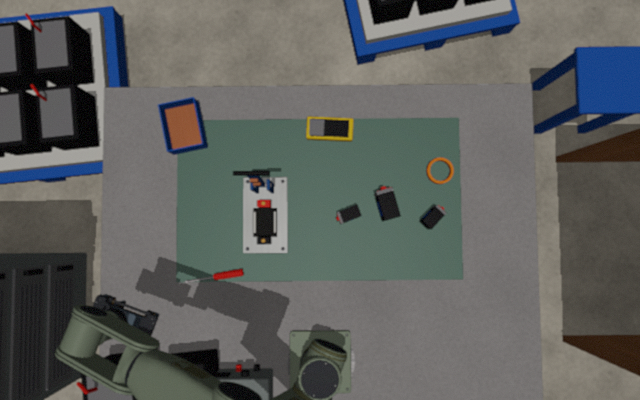

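The side view shows the fixture around (270,200), with its red block at the far end (280,184), the arm upright, and three batteries at (341,241), (392,258) and (438,310). In the top view they are at (348,213), (387,202) and (432,216). The middle one is the largest. Next I'll zoom in for accurate pixels.

```bash
python3 - <<'E'
import cv2,numpy as np
s=cv2.imread("pics/side0.png");t=cv2.imread("pics/top0.png")
z=lambda im,x,y,w,h,k:cv2.resize(im[y:y+h,x:x+w],None,fx=k,fy=k,interpolation=cv2.INTER_CUBIC)
a=z(s,365,220,50,75,8);b=z(t,365,175,50,75,8*1)
cv2.imwrite("pics/c1.png",np.hstack([a,b]))
a=z(s,212,165,114,71,7);cv2.imwrite("pics/c2.png",a)
cv2.imwrite("pics/c3.png",z(t,225,160,80,100,6))
E
cat > h.py <<'E'
import numpy as np,cv2
from scipy.optimize import least_squares
from plant import robot
C={n:robot.camera_info(n) for n in("side","top")}
def proj(n,P):
    c=C[n];return cv2.projectPoints(np.float64(P).reshape(-1,3),c["rvec"],c["tvec"],c["K"],None)[0][:,0]
def tri(uvs,uvt):
    r=least_squares(lambda p:np.r_[proj("side",p)[0]-uvs,proj("top",p)[0]-uvt],[.5,0,.05]);return r.x,r.cost
def onz(n,uv,z):
    c=C[n];R=cv2.Rodrigues(c["rvec"])[0];o=-R.T@c["tvec"];d=R.T@np.linalg.inv(c["K"])@[*uv,1];return o+d*(z-o[2])/d[2]
E
```

```text
(no output)
```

View pics/c1.png

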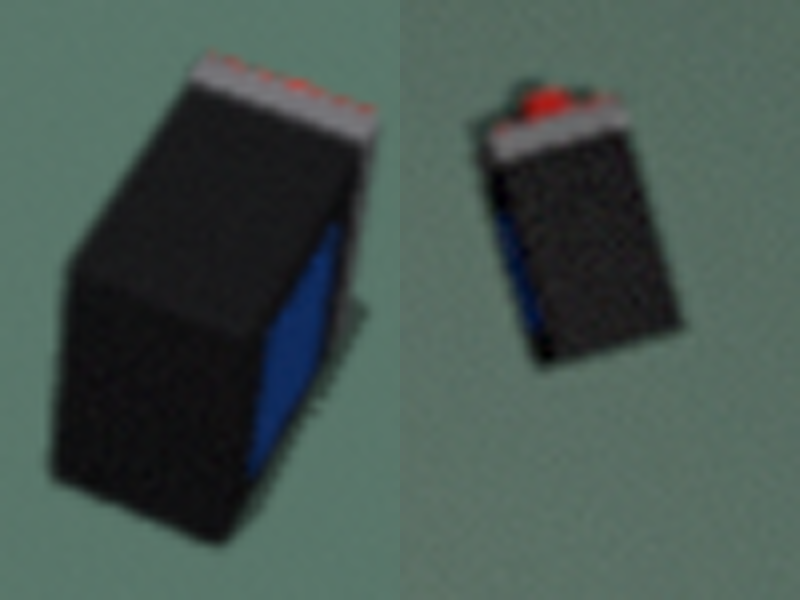

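View pics/c2.png

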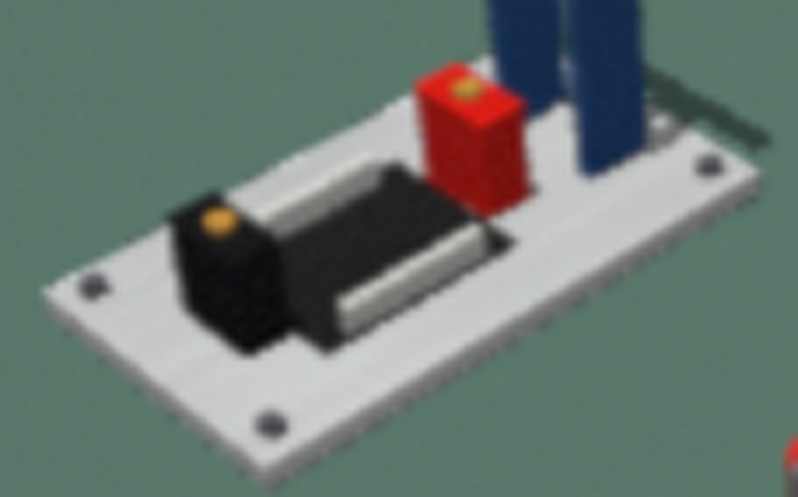

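View pics/c3.png

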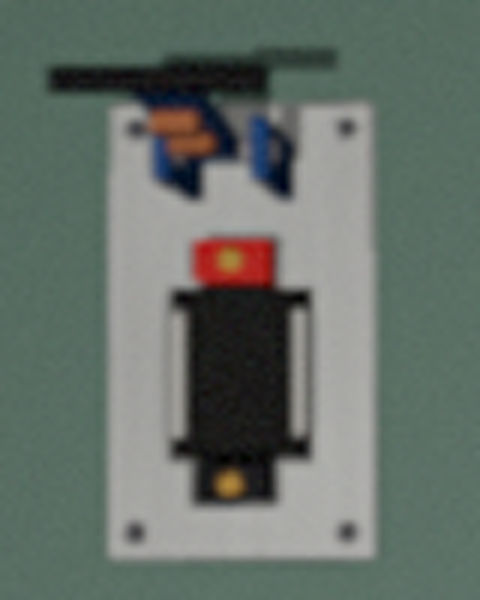

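The left panel shows the battery lying with its red terminal up and its top pointing away. Its upper near corners are at crop (72,262) and (253,335) in the side view, and (553,362) and (685,328) in the top view. The fixture crops give clear plate corners and block studs, with the red block at the far end.

```bash
cat > m.py <<'E'
from h import *
o=lambda c,k,off:(np.array(c)+.5)/k-.5+off
S=lambda *c:o(c,8,(365,220)); T=lambda *c:o((c[0]-400,c[1]),8,(365,175))
for nm,a,b in[("nearL",S(72,262),T(550,364)),("nearR",S(253,335),T(686,328)),("farL",S(205,52),T(490,130)),("farR",S(378,112),T(622,95))]: print(nm,*tri(a,b))
obs=[("side",S(72,262),(-50,28,90)),("side",S(253,335),(-50,-28,90)),("side",S(52,478),(-50,28,0)),("side",S(222,545),(-50,-28,0)),("side",S(205,52),(50,28,90)),("side",S(378,112),(50,-28,90)),
("top",T(550,364),(-50,28,90)),("top",T(686,328),(-50,-28,90)),("top",T(490,130),(50,28,90)),("top",T(622,95),(50,-28,90))]
def fit(obs,x0):
    def W(p):
        c,s=np.cos(p[2]),np.sin(p[2]);return np.array([[p[0]+(c*a-s*b)/1e3,p[1]+(s*a+c*b)/1e3,d/1e3+(p[3] if len(p)>3 else 0)] for _,_,(a,b,d) in obs])
    f=lambda p:np.concatenate([proj(n,w)[0]-uv for (n,uv,_),w in zip(obs,W(p))])
    r=least_squares(f,x0,loss="soft_l1");print(r.x,np.abs(f(r.x)).reshape(-1,2).round(1).tolist());return r.x
print("battery");fit(obs,[.55,-.2,.2])
fit(obs,[.55,-.2,.2,0])
S=lambda *c:o(c,7,(212,165)); T=lambda *c:o(c,6,(225,160))
for nm,a,b in[("blackstud",S(220,221),T(229,484)),("redstud",S(467,89),T(230,260)),("pNL",S(42,292),T(108,558)),("pNR",S(266,470),T(375,558)),("pFR",S(760,172),T(372,103)),("lipR near",S(340,298),T(300,455))]: print(nm,*tri(a,b))
obs=[("side",S(42,292),(-105,75,14)),("side",S(266,470),(-105,-75,14)),("side",S(760,172),(155,-75,14)),
("top",T(108,558),(-105,75,14)),("top",T(375,558),(-105,-75,14)),("top",T(373,103),(155,-75,14)),("top",T(109,103),(155,75,14)),
("side",S(220,221),(-62,0,66)),("side",S(467,89),(62,0,66)),("top",T(229,484),(-62,0,66)),("top",T(230,260),(62,0,66))]
print("fixture");fit(obs,[.45,.2,0]);fit(obs,[.45,.2,0,0])
print("handle",*tri((290,78),T(159,79)),tri((277,73),T(48,80)),tri((304,84),T(268,78)))
E
python3 m.py
```

```text
nearL [ 0.47417739 -0.21307285  0.08783491] 0.2833449367220192
nearR [ 0.48653543 -0.26669508  0.08954826] 0.014160227697360434
farL [ 0.56800011 -0.18778419  0.08925432] 0.0793098253895122
farR [ 0.58084027 -0.24072313  0.09112582] 0.3848309899170853
battery
[ 0.52761092 -0.22709626  0.26310057] [[1.0, 0.2], [0.3, 0.1], [0.8, 0.0], [0.3, 1.0], [0.2, 0.5], [1.2, 0.1], [0.5, 0.2], [0.0, 0.1], [0.4, 0.0], [0.5, 0.2]]
[ 5.27788696e-01 -2.26988434e-01  2.63009323e-01 -3.58962855e-04] [[1.0, 0.1], [0.3, 0.0], [0.8, 0.0], [0.3, 1.0], [0.2, 0.5], [1.2, 0.0], [0.5, 0.2], [0.0, 0.0], [0.5, 0.0], [0.5, 0.3]]
blackstud [0.41006954 0.18543043 0.06515384] 0.09599855248488645
redstud [0.53361759 0.1845425  0.06520846] 0.093985169667813
pNL [0.36800815 0.2609132  0.0114624 ] 0.15403252431515502
pNR [0.36675879 0.10924453 0.01238268] 0.08867898309835576
pFR [0.62645975 0.10938836 0.01188912] 0.059229338490442936
lipR near [0.42975871 0.14608816 0.03726942] 1.199637636013546
fixture
[ 0.47175639  0.1841695  -0.00391949] [[0.2, 0.4], [0.0, 0.5], [0.4, 0.5], [0.1, 0.7], [0.3, 0.4], [0.1, 0.1], [0.1, 0.4], [0.4, 0.1], [0.4, 0.2], [0.1, 0.4], [0.0, 0.2]]
[ 0.47218611  0.18484169 -0.00468045 -0.00162425] [[0.3, 0.1], [0.0, 0.2], [0.4, 0.2], [0.1, 0.5], [0.5, 0.3], [0.3, 0.1], [0.1, 0.3], [0.4, 0.2], [0.5, 0.1], [0.1, 0.2], [0.2, 0.1]]
handle [0.60045025 0.18342692 0.33947101] 0.053504103317013704 (array([0.60052314, 0.23484029, 0.33896185]), np.float64(0.06915293696971281)) (array([0.60114341, 0.13282351, 0.33766887]), np.float64(0.00010442389529831491))
```

```bash
cat >> h.py <<'E'
from scipy.spatial.transform import Rotation as Ro
def tool(z,y):
    z=np.array(z)/np.linalg.norm(z);y=np.array(y)-z*np.dot(y,z);y/=np.linalg.norm(y);return Ro.from_matrix(np.c_[np.cross(y,z),y,z])
def tilt(head,deg,ysign):  # deg>0: tool points forward along heading, <0 back; 0 down
    h=np.array([np.cos(head),np.sin(head),0]);l=np.array([-h[1],h[0],0]);t=np.radians(deg)
    return tool(np.sin(t)*h-np.cos(t)*np.array([0,0,1]),ysign*l)
def delta(R,p,frm=None):
    if frm is None: s=robot.get_state();frm=(Ro.from_quat(s["orientation"]),s["tcp_pos"])
    rv=np.degrees((R*frm[0].inv()).as_rotvec())/4; d=(np.array(p)-frm[1])/.05
    print("turn",rv.round(2),"shift",d.round(2)); return (R,np.array(p))
BC=np.array([.5277,-.227]);BY=.263
def batt(x,y,z): c,s=np.cos(BY),np.sin(BY);return np.array([BC[0]+c*x-s*y,BC[1]+s*x+c*y,z])
E
python3 - <<'E'
from h import *
R=tilt(BY,-45,-1);z=R.as_matrix()[:,2]
g=batt(.015,0,.060); t=g+.008*z; a=t-.11*z
print(t,a)
R0=tilt(BY,0,-1); c=delta(R0,a+[-.05,0,.02]); c=delta(R,a,c); delta(R,t,c)
E
```

```text
[ 0.53672188 -0.22457098  0.05434315] [ 0.61182905 -0.2043494   0.13212489]
turn [-0.000e+00 -3.000e-02 -3.606e+01] shift [  7.18 -14.84  -1.44]
turn [-2.92 10.86 -0.  ] shift [ 1.   0.  -0.4]
turn [0. 0. 0.] shift [-1.5  -0.4  -1.56]
```

send_rows([
  [[0,0,-1,0.2,-0.41,0,1],[0,0,-1,0.2,-0.41,0,1],[0,0,-1,0.2,-0.41,0,1],[0,0,-1,0.2,-0.41,0,1],[0,0,-1,0.2,-0.41,0,1],[0,0,-1,0.2,-0.41,0,1],[0,0,-1,0.2,-0.41,0,1],[0,0,-1,0.2,-0.41,0,1],[0,0,-1,0.2,-0.41,0,1],[0,0,-1,0.2,-0.41,0,1],[0,0,-1,0.2,-0.41,0,1],[0,0,-1,0.2,-0.41,0,1]],
])

```text
clock: 1.6
tcp_pos: [0.3234, 0.2906, 0.2251]
orientation: [0.566, 0.824, 0.0, 0.0]
contact_force: [-0.5, 1.2, -0.4]
grip_width: 0.091
gripper_force: 0.0
```

send_rows([
  [[0,0,-1,0.2,-0.41,0,1],[0,0,-1,0.2,-0.41,0,1],[0,0,-1,0.2,-0.41,0,1],[0,0,-1,0.2,-0.41,0,1],[0,0,-1,0.2,-0.41,0,1],[0,0,-1,0.2,-0.41,0,1],[0,0,-1,0.2,-0.41,0,1],[0,0,-1,0.2,-0.41,0,1],[0,0,-1,0.2,-0.41,0,1],[0,0,-1,0.2,-0.41,0,1],[0,0,-1,0.2,-0.41,0,1],[0,0,-1,0.2,-0.41,0,1]],
])

```text
clock: 3.1
tcp_pos: [0.443, 0.0446, 0.2251]
orientation: [0.852, 0.523, 0.0, 0.0]
contact_force: [0.2, 0.2, 0.3]
grip_width: 0.0913
gripper_force: 0.0
```

send_rows([
  [[0,0,-1,0.2,-0.41,0,1],[0,0,-1,0.2,-0.41,0,1],[0,0,-1,0.2,-0.41,0,1],[0,0,-1,0.2,-0.41,0,1],[0,0,-1,0.2,-0.41,0,1],[0,0,-1,0.2,-0.41,0,1],[0,0,-1,0.2,-0.41,0,1],[0,0,-1,0.2,-0.41,0,1],[0,0,-1,0.2,-0.41,0,1],[0,0,-1,0.2,-0.41,0,1],[0,0,-1,0.2,-0.41,0,1],[0,0,-1,0.2,-0.41,0,1]],
])

```text
clock: 4.6
tcp_pos: [0.5635, -0.2014, 0.2248]
orientation: [0.991, 0.131, -0.0, -0.0]
contact_force: [0.2, -0.3, -0.8]
grip_width: 0.0915
gripper_force: 0.0
```

send_rows([
  [[-0.26,0.98,0,0.1,0,0,1],[-0.26,0.98,0,0.1,0,0,1],[-0.26,0.98,0,0.1,0,0,1],[-0.26,0.98,0,0.1,0,0,1],[-0.26,0.98,0,0.1,0,0,1],[-0.26,0.98,0,0.1,0,0,1],[-0.26,0.98,0,0.1,0,0,1],[-0.26,0.98,0,0.1,0,0,1],[-0.26,0.98,0,0.1,0,0,1],[-0.26,0.98,0,0.1,0,0,1],[-0.26,0.98,0,0,0,0,1],[0,0,0,0,0,0,1]],
])

```text
clock: 6.1
tcp_pos: [0.6136, -0.2002, 0.2225]
orientation: [0.917, 0.123, -0.378, 0.047]
contact_force: [-0.5, 0.1, -0.7]
grip_width: 0.0912
gripper_force: 0.0
```

```bash
python3 - <<'E'
from h import *
print(robot.get_state()["joint_pos"].round(2))
R=tilt(BY,-45,-1);z=R.as_matrix()[:,2]
g=batt(.015,0,.060); t=g+.008*z; a=t-.11*z
c=delta(R,a); delta(R,t,c)
E
```

```text
[-0.18  0.83  0.88 -0.36  2.13  1.04]
turn [-0.11  0.04 -0.02] shift [-0.04 -0.08 -1.81]
turn [0. 0. 0.] shift [-1.5  -0.4  -1.56]
```

send_rows([
  [[-0.1,0.04,0,-0.04,-0.08,-0.3,1],[0,0,0,0,0,-0.5,1],[0,0,0,0,0,-0.5,1],[0,0,0,0,0,-0.5,1],[0,0,0,-0.15,-0.04,-0.16,1],[0,0,0,-0.25,-0.07,-0.26,1],[0,0,0,-0.25,-0.07,-0.26,1],[0,0,0,-0.25,-0.07,-0.26,1],[0,0,0,-0.25,-0.07,-0.26,1],[0,0,0,-0.25,-0.06,-0.26,1],[0,0,0,-0.1,-0.02,-0.1,1],[0,0,0,0,0,0,1]],
])

```text
clock: 7.6
tcp_pos: [0.5357, -0.2243, 0.0576]
orientation: [0.916, 0.122, -0.378, 0.051]
contact_force: [0.4, 0.2, 0.6]
grip_width: 0.0915
gripper_force: 0.0
```

```bash
python3 - <<'E'
from h import *
s=robot.get_state();print(s["joint_pos"].round(2),s["contact_force"])
R=tilt(BY,-45,-1);z=R.as_matrix()[:,2]
g=batt(.015,0,.060); t=g+.008*z
c=delta(R,t)
im=robot.read_camera("side")[180:330,300:480,::-1];cv2.imwrite("pics/g1.png",cv2.resize(im,None,fx=4,fy=4,interpolation=2))
E
```

```text
[-0.23  0.84  1.31 -0.34  1.7   1.16] [0.38233062 0.19747593 0.56877597]
turn [-0.    0.04 -0.02] shift [ 0.02 -0.01 -0.06]
```

View pics/g1.png

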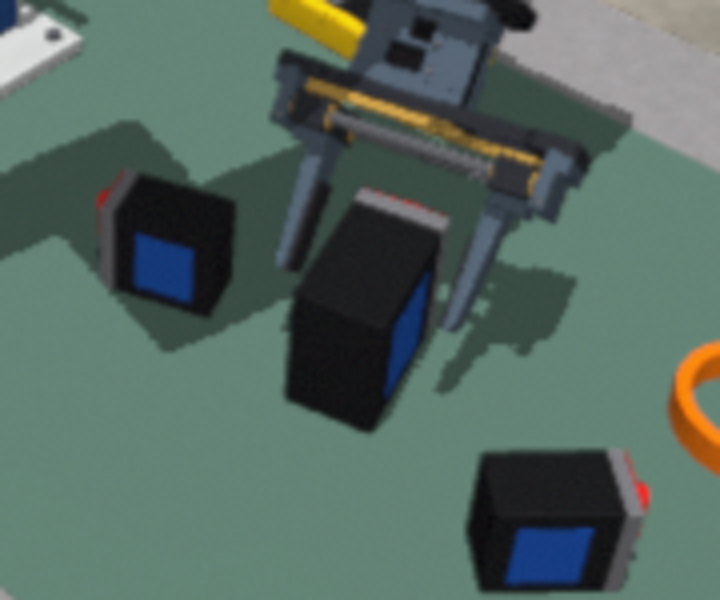

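The fingers sit either side of the battery near its top (crop 300,230 and 470,290), clear of its neighbours. I'll close and lift.

send_rows([
  [[0,0,0,0,0,0,0.5],[0,0,0,0,0,0,0.4],[0,0,0,0,0,0,0.3],[0,0,0,0,0,0,0.3],[0,0,0,0,0,0,0.3],[0,0,0,0,0,0,0.3],[0,0,0,0,0,0,0.3],[0,0,0,0,0,0,0.3]],
], force=40)

```text
clock: 8.65
tcp_pos: [0.5362, -0.2242, 0.057]
orientation: [0.916, 0.122, -0.378, 0.051]
contact_force: [1.2, -1.5, 0.5]
grip_width: 0.0558
gripper_force: 40.0
```

send_rows([
  [[0,0,0,0,0,0.05,0.3],[0,0,0,0,0,0.2,0.3],[0,0,0,0,0,0.4,0.3],[0,0,0,0,0,0.4,0.3],[0,0,0,0,0,0.4,0.3],[0,0,0,0,0,0.4,0.3],[0,0,0,0,0,0.4,0.3],[0,0,0,0,0,0.25,0.3]],
])

```text
clock: 9.65
tcp_pos: [0.5362, -0.2241, 0.1836]
orientation: [0.916, 0.122, -0.378, 0.051]
contact_force: [-0.5, -0.1, -4.1]
grip_width: 0.056
gripper_force: 40.0
```

```bash
python3 - <<'E'
from h import *
# stand: heading -0.35, tool forward 45, at x,y
for H in(-.35,):
    R=tilt(H,45,-1);z=R.as_matrix()[:,2]
    g=np.array([.54,-.21,.19]);c=delta(R,g+.008*z)
    # via: first pitch about battery y, then yaw
    Rm=tilt(BY,45,-1);c=delta(Rm,g+.008*Rm.as_matrix()[:,2]);delta(R,g+.008*z,c)
print(robot.get_state()["joint_pos"].round(2))
E
```

```text
turn [ -0.95 -22.72  -6.9 ] shift [0.18 0.24 0.02]
turn [ 5.870e+00 -2.167e+01 -1.000e-02] shift [0.19 0.31 0.02]
turn [-0.   -0.   -8.78] shift [-0.   -0.07  0.  ]
[-0.23  0.72  1.2  -0.36  1.91  1.08]
```

send_rows([
  [[-0.04,-0.946,-0.288,0.01,0.01,0,0.3],[-0.04,-0.946,-0.288,0.01,0.01,0,0.3],[-0.04,-0.946,-0.288,0.01,0.01,0,0.3],[-0.04,-0.946,-0.288,0.01,0.01,0,0.3],[-0.04,-0.946,-0.288,0.01,0.01,0,0.3],[-0.04,-0.946,-0.288,0.01,0.01,0,0.3],[-0.04,-0.946,-0.288,0.01,0.01,0,0.3],[-0.04,-0.946,-0.288,0.01,0.01,0,0.3],[-0.04,-0.946,-0.288,0.01,0.01,0,0.3],[-0.04,-0.946,-0.288,0.01,0.01,0,0.3],[-0.04,-0.946,-0.288,0.01,0.01,0,0.3],[-0.04,-0.946,-0.288,0.01,0.01,0,0.3]],
])

```text
clock: 11.15
tcp_pos: [0.5404, -0.2178, 0.1818]
orientation: [0.998, -0.021, -0.003, 0.064]
contact_force: [-1.0, -0.2, -5.4]
grip_width: 0.0558
gripper_force: 40.0
```

send_rows([
  [[-0.04,-0.946,-0.288,0,0.01,0,0.3],[-0.04,-0.946,-0.288,0,0.01,0,0.3],[-0.04,-0.946,-0.288,0,0.01,0,0.3],[-0.04,-0.946,-0.288,0,0.01,0,0.3],[-0.04,-0.946,-0.288,0,0.01,0,0.3],[-0.04,-0.946,-0.288,0,0.01,0,0.3],[-0.04,-0.946,-0.288,0,0.01,0,0.3],[-0.04,-0.946,-0.288,0,0.01,0,0.3],[-0.04,-0.946,-0.288,0,0.01,0,0.3],[-0.04,-0.946,-0.288,0,0.01,0,0.3],[-0.04,-0.946,-0.288,0,0.01,0,0.3],[-0.04,-0.946,-0.288,0,0.01,0,0.3]],
])

```text
clock: 12.65
tcp_pos: [0.5421, -0.2058, 0.1807]
orientation: [0.922, -0.149, 0.354, 0.058]
contact_force: [0.7, 0.9, -4.2]
grip_width: 0.0558
gripper_force: 40.0
```

send_rows([
  [[0,0,0,0,0,0,0.3],[0,0,0,0,0,0,0.3]],
])

```text
clock: 12.9
tcp_pos: [0.5444, -0.2077, 0.183]
orientation: [0.921, -0.149, 0.356, 0.06]
contact_force: [0.5, 0.4, -5.1]
grip_width: 0.0561
gripper_force: 40.0
```

```bash
python3 - <<'E'
from h import *
R=tilt(-.35,45,-1);z=R.as_matrix()[:,2]
s=robot.get_state()
c=delta(R,np.array([.54,-.21,.19])+.008*z)
Rc=Ro.from_quat(s["orientation"]).as_matrix();g=s["tcp_pos"]-.008*Rc[:,2];print("grasp pt",g,s["joint_pos"].round(2))
im=robot.read_camera("side")[130:330,300:500,::-1];cv2.imwrite("pics/g2.png",cv2.resize(im,None,fx=3,fy=3,interpolation=2))
E
```

```text
turn [-0.17 -0.65 -0.38] shift [ 0.02 -0.08  0.03]
grasp pt [ 0.53932198 -0.20600596  0.18893344] [-0.42  0.13  2.19  0.65  0.1   0.85]
```

View pics/g2.png

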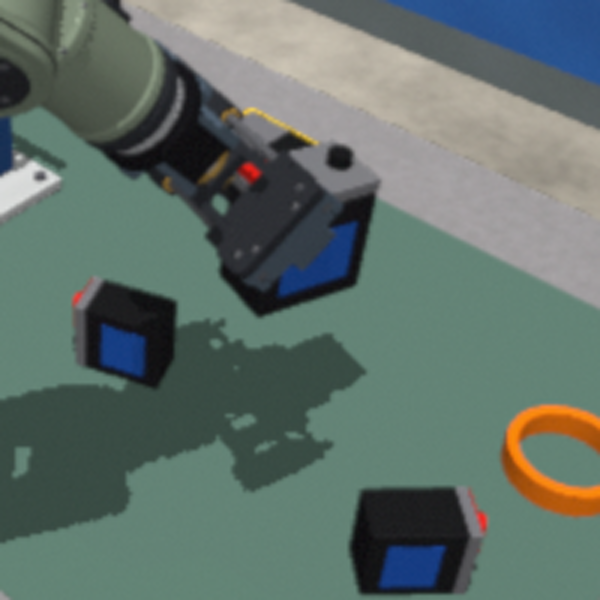

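The battery is upright in the hand, with the red terminal toward the robot, and clear of its neighbours. j5 is near its limit, so I'll set it down further out.

send_rows([
  [[0,0,0,0.1,-0.05,0,0.3],[0,0,0,0.3,-0.12,0,0.3],[0,0,0,0.4,-0.15,0,0.3],[0,0,0,0.4,-0.15,0,0.3],[0,0,0,0.4,-0.15,0,0.3],[-0.09,-0.32,-0.19,0.2,-0.06,0,0.3],[-0.09,-0.32,-0.19,0,0,0,0.3],[0,0,0,0,0,-0.3,0.3],[0,0,0,0,0,-0.4,0.3],[0,0,0,0,0,-0.4,0.3],[0,0,0,0,0,-0.4,0.3],[0,0,0,0,0,0,0.3]],
])

```text
clock: 14.45
tcp_pos: [0.6349, -0.2404, 0.1552]
orientation: [0.912, -0.159, 0.373, 0.058]
contact_force: [0.0, -0.1, -4.6]
grip_width: 0.0559
gripper_force: 40.0
```

```bash
python3 - <<'E'
from h import *
R=tilt(-.35,45,-1);z=R.as_matrix()[:,2]
s=robot.get_state()
c=delta(R,np.array([.63,-.24,.065])+.008*z)
Rc=Ro.from_quat(s["orientation"]).as_matrix();g=s["tcp_pos"]-.008*Rc[:,2];print("grasp pt",g,s["joint_pos"].round(2))
E
```

```text
turn [-0.22 -0.08 -0.13] shift [ 0.01 -0.03 -1.92]
grasp pt [ 0.62962207 -0.23855804  0.16091692] [-0.4   0.31  2.06  1.65  0.05 -0.12]
```

send_rows([
  [[0,0,0,0,0,-0.15,0.3],[0,0,0,0,0,-0.15,0.3],[0,0,0,0,0,-0.15,0.3],[0,0,0,0,0,-0.15,0.3],[0,0,0,0,0,0,0.3]],
])

```text
clock: 15.08
tcp_pos: [0.6349, -0.2398, 0.1265]
orientation: [0.912, -0.158, 0.373, 0.058]
contact_force: [-0.2, -0.4, -4.1]
grip_width: 0.0557
gripper_force: 40.0
```

```bash
python3 - <<'E'
from h import *
R=tilt(-.35,45,-1);z=R.as_matrix()[:,2]
s=robot.get_state()
c=delta(R,np.array([.63,-.24,.065])+.008*z)
Rc=Ro.from_quat(s["orientation"]).as_matrix();g=s["tcp_pos"]-.008*Rc[:,2];print("grasp pt",g,s["joint_pos"].round(2))
E
```

```text
turn [-0.23 -0.1  -0.17] shift [ 0.01 -0.04 -1.34]
grasp pt [ 0.62958663 -0.23805793  0.1321911 ] [-0.4   0.35  2.09  2.53  0.1  -1.  ]
```

send_rows([
  [[-0.1,-0.05,-0.08,0,0,-0.2,0.3],[-0.1,-0.05,-0.08,0,0,-0.2,0.3],[0,0,0,0,0,-0.2,0.3],[0,0,0,0,0,-0.2,0.3],[0,0,0,0,0,-0.2,0.3],[0,0,0,0,0,-0.1,0.3],[0,0,0,0,0,-0.05,0.3],[0,0,0,0,0,-0.05,0.3],[0,0,0,0,0,-0.03,0.3],[0,0,0,0,0,0,0.3]],
])

```text
clock: 16.32
tcp_pos: [0.6362, -0.2399, 0.0664]
orientation: [0.909, -0.16, 0.379, 0.065]
contact_force: [0.1, -0.0, -4.8]
grip_width: 0.0556
gripper_force: 40.0
```

```bash
python3 - <<'E'
from h import *
R=tilt(-.35,45,-1);z=R.as_matrix()[:,2]
s=robot.get_state()
c=delta(R,np.array([.63,-.24,.065])+.008*z)
Rc=Ro.from_quat(s["orientation"]).as_matrix();g=s["tcp_pos"]-.008*Rc[:,2];print("grasp pt",g,s["joint_pos"].round(2),s["contact_force"])
E
```

```text
turn [-0.02  0.07 -0.02] shift [-0.02 -0.04 -0.14]
grasp pt [ 0.63082026 -0.23795868  0.07202077] [-0.39  0.46  2.16  3.01  0.27 -1.48] [ 6.06238193e-02 -4.46705803e-03 -4.76680474e+00]
```

send_rows([
  [[0,0,0,0,0,-0.06,0.3],[0,0,0,0,0,-0.04,0.3],[0,0,0,0,0,-0.02,0.3],[0,0,0,0,0,0,0.3]],
])

```text
clock: 16.82
tcp_pos: [0.6367, -0.2401, 0.0614]
orientation: [0.909, -0.16, 0.38, 0.066]
contact_force: [-3.5, 1.6, 2.4]
grip_width: 0.0558
gripper_force: 40.0
```

send_rows([
  [[0,0,0,0,0,-0.02,0.3],[0,0,0,0,0,0,0.3]],
])

```text
clock: 17.08
tcp_pos: [0.637, -0.2402, 0.0614]
orientation: [0.908, -0.16, 0.381, 0.066]
contact_force: [-5.8, 1.7, 9.0]
grip_width: 0.0558
gripper_force: 40.0
```

send_rows([
  [[0,0,0,0,0,0.01,0.8],[0,0,0,0,0,0,0.9],[0,0,0,0,0,0,1],[0,0,0,0,0,0,1],[0,0,0,0,0,0,1],[0,0,0,-0.13,0.05,0.14,1],[0,0,0,-0.27,0.1,0.28,1],[0,0,0,-0.27,0.1,0.28,1],[0,0,0,-0.27,0.1,0.28,1],[0,0,0,-0.27,0.1,0.5,1],[0,0,0,-0.27,0.1,0.7,1],[0,0,0,0,0,0.8,1]],
])

```text
clock: 18.58
tcp_pos: [0.5691, -0.2069, 0.1644]
orientation: [0.91, -0.156, 0.381, 0.054]
contact_force: [0.4, -0.2, -0.3]
grip_width: 0.0913
gripper_force: 0.0
```

```bash
python3 - <<'E'
from h import *
s=robot.get_state();print(s["joint_pos"].round(2),s["tcp_pos"],s["contact_force"])
z=lambda im,x,y,w,h,k:cv2.resize(im[y:y+h,x:x+w,::-1],None,fx=k,fy=k,interpolation=cv2.INTER_CUBIC)
a=z(robot.read_camera("side"),370,190,60,75,6.6666667);b=z(robot.read_camera("top"),360,135,60,75,6.66666667)
cv2.imwrite("pics/g3.png",np.hstack([a,b]));print(a.shape)
# predicted standing battery corners
E
```

```text
[-0.4   0.2   2.22  2.32  0.09 -0.79] [ 0.56910396 -0.20692148  0.16440574] [ 0.42920064 -0.17051499 -0.30547742]
(500, 400, 3)
```

View pics/g3.png

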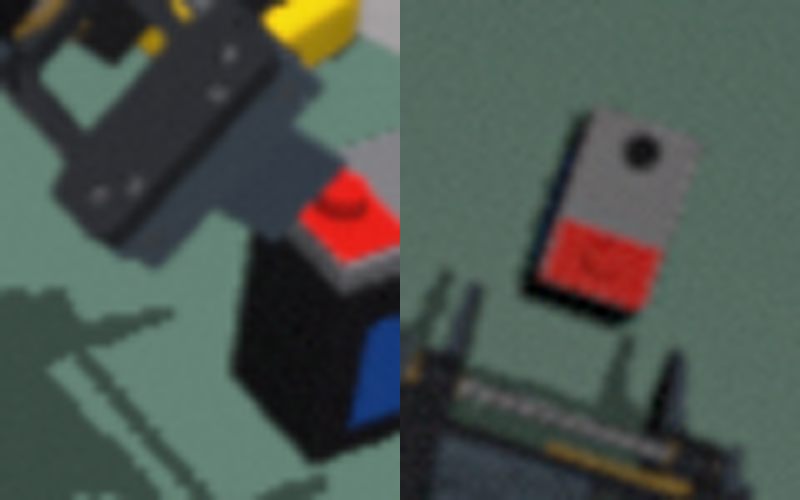

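The battery stands upright with the red terminal toward the robot. In the top crop its top face has corners at (593,105), (703,145), (640,312) and (540,278).

```bash
cat >> h.py <<'E'
def stand():
    o=lambda c:(np.array([c[0]-400,c[1]])+.5)/6.6667-.5+[360,135]
    P=np.array([onz("top",o(c),.1)[:2] for c in[(593,105),(703,145),(640,312),(540,278)]])
    ax=(P[0]+P[1]-P[2]-P[3]);la=P[0]+P[3]-P[1]-P[2];return P,P.mean(0),np.arctan2(ax[1],ax[0]),np.arctan2(la[1],la[0])-np.pi/2
E
python3 - <<'E'
from h import *
P,c,H,H2=stand();print(P,c,H,H2)
H=(2*H+H2)/3
R=tilt(H,0,-1);a=delta(R,[c[0]-.06,c[1]+.02,.2]);a=delta(R,[*c,.19],a);delta(R,[*c,.064],a)
E
```

```text
[[ 0.7000339  -0.2312463 ]
 [ 0.67970344 -0.28472231]
 [ 0.5978927  -0.2522652 ]
 [ 0.61509574 -0.20376285]] [ 0.64818145 -0.24299917] -0.3450827873084529 -0.3526667530813361
turn [ 3.53 10.76 -0.13] shift [ 0.37 -0.32  0.72]
turn [0. 0. 0.] shift [ 1.2 -0.4 -0.2]
turn [0. 0. 0.] shift [ 0.    0.   -2.52]
```

send_rows([
  [[0,0,0,0,0,0.4,1],[0.3,0.9,0,0,0,0.32,1],[0.3,0.9,0,0,0,0,1],[0.3,0.9,0,0,0,0,1],[0.3,0.9,0,0,0,0,1],[0.3,0.9,0,0.1,-0.1,0,1],[0.3,0.9,0,0.1,-0.1,0,1],[0.3,0.9,0,0.1,-0.1,0,1],[0.3,0.9,0,0.1,0,0,1],[0.3,0.9,0,0,0,0,1],[0.3,0.9,0,0,0,0,1],[0.3,0.9,0,0,0,0,1]],
])

```text
clock: 20.18
tcp_pos: [0.6019, -0.1992, 0.1779]
orientation: [0.975, -0.161, 0.152, -0.018]
contact_force: [0.5, 1.0, -0.2]
grip_width: 0.0912
gripper_force: 0.0
```

```bash
python3 - <<'E'
from h import *
P,c,H,H2=stand();print(robot.get_state()["joint_pos"].round(2))
R=tilt(-.347,0,-1);a=delta(R,[*c,.19]);delta(R,[*c,.064],a)
E
```

```text
[-0.39  0.31  1.74  0.14  0.8   1.42]
turn [ 0.24  4.4  -0.27] shift [ 0.93 -0.88  0.24]
turn [0. 0. 0.] shift [ 0.    0.   -2.52]
```

send_rows([
  [[0.05,0.9,-0.06,0,0,0.2,1],[0.05,0.9,-0.06,0.1,-0.1,0.04,1],[0.05,0.9,-0.06,0.2,-0.2,0,1],[0.05,0.9,-0.05,0.2,-0.2,0,1],[0.04,0.8,-0.04,0.2,-0.2,0,1],[0,0,0,0.2,-0.18,0,1],[0,0,0,0.03,0,0,1],[0,0,0,0,0,0,1]],
])

```text
clock: 21.18
tcp_pos: [0.6479, -0.2441, 0.1904]
orientation: [0.985, -0.173, 0.001, 0.002]
contact_force: [0.0, 0.5, -0.1]
grip_width: 0.0912
gripper_force: 0.0
```

```bash
python3 - <<'E'
from h import *
P,c,H,H2=stand();print(robot.get_state()["joint_pos"].round(2))
R=tilt(-.347,0,-1);a=delta(R,[*c,.19]);delta(R,[*c,.064],a)
E
```

```text
[-0.38  0.53  1.32 -0.    1.29  1.54]
turn [0.06 0.02 0.01] shift [ 0.01  0.02 -0.01]
turn [0. 0. 0.] shift [ 0.    0.   -2.52]
```

send_rows([
  [[0.06,0.02,0,0,0.02,-0.2,1],[0,0,0,0,0,-0.4,1],[0,0,0,0,0,-0.4,1],[0,0,0,0,0,-0.4,1],[0,0,0,0,0,-0.4,1],[0,0,0,0,0,-0.4,1],[0,0,0,0,0,-0.3,1],[0,0,0,0,0,0,1]],
])

```text
clock: 22.18
tcp_pos: [0.6474, -0.2432, 0.0641]
orientation: [0.985, -0.173, -0.001, 0.0]
contact_force: [1.0, -0.0, 0.3]
grip_width: 0.0915
gripper_force: 0.0
```

send_rows([
  [[0,0,0,0,0,0,0.5],[0,0,0,0,0,0,0.4],[0,0,0,0,0,0,0.3],[0,0,0,0,0,0,0.3],[0,0,0,0,0,0,0.3],[0,0,0,0,0,0,0.3],[0,0,0,0,0,0,0.3]],
])

```text
clock: 23.05
tcp_pos: [0.6487, -0.244, 0.066]
orientation: [0.985, -0.173, 0.001, 0.001]
contact_force: [-0.1, -0.5, 2.7]
grip_width: 0.056
gripper_force: 40.0
```

send_rows([
  [[0,0,0,0,0,0.05,0.3],[0,0,0,0,0,0.2,0.3],[0,0,0,0,0,0.4,0.3],[0,0,0,0,0,0.4,0.3],[0,0,0,0,0,0.4,0.3],[0,0,0,0,0,0.3,0.3],[0,0,0,0,0,0.2,0.3]],
])

```text
clock: 23.92
tcp_pos: [0.6485, -0.2437, 0.1637]
orientation: [0.985, -0.173, 0.0, 0.001]
contact_force: [0.9, -0.4, -5.0]
grip_width: 0.0556
gripper_force: 40.0
```

```bash
python3 - <<'E'
from h import *
s=robot.get_state();print(s["joint_pos"].round(2),s["orientation"],s["tcp_pos"])
R=tilt(-.004+np.pi,0,-1);delta(R,[.472,.1845,.2])
E
```

```text
[-0.38  0.54  1.36 -0.    1.24  1.54] [ 9.84878669e-01 -1.73243482e-01  4.28068581e-04  7.21702731e-04] [ 0.64851133 -0.24369884  0.16371546]
turn [ 2.000e-02 -3.000e-02 -4.007e+01] shift [-3.53  8.56  0.73]
```

send_rows([
  [[0,0,1,-0.175,0.1,0.06,0.3],[0,0,1,-0.175,0.2,0.06,0.3],[0,0,1,-0.175,0.24,0.06,0.3],[0,0,1,-0.175,0.24,0.06,0.3],[0,0,1,-0.175,0.24,0.06,0.3],[0,0,1,-0.175,0.24,0.06,0.3],[0,0,1,-0.175,0.24,0.06,0.3],[0,0,1,-0.175,0.24,0.06,0.3],[0,0,1,-0.175,0.24,0.06,0.3],[0,0,1,-0.175,0.24,0.06,0.3],[0,0,1,-0.175,0.24,0.06,0.3],[0,0,1,-0.175,0.24,0.07,0.3]],
])

```text
clock: 25.42
tcp_pos: [0.5428, -0.1083, 0.1994]
orientation: [0.97, 0.243, 0.0, 0.0]
contact_force: [0.9, -0.0, -3.9]
grip_width: 0.0556
gripper_force: 40.0
```

send_rows([
  [[0,0,1,-0.175,0.24,0,0.3],[0,0,1,-0.175,0.24,0,0.3],[0,0,1,-0.175,0.24,0,0.3],[0,0,1,-0.175,0.24,0,0.3],[0,0,1,-0.175,0.24,0,0.3],[0,0,1,-0.175,0.24,0,0.3],[0,0,1,-0.175,0.24,0,0.3],[0,0,1,-0.175,0.24,0,0.3],[0,0,1,-0.175,0.24,0,0.3],[0,0,1,-0.175,0.24,0,0.3],[0,0,1,-0.175,0.24,0,0.3],[0,0,1,-0.175,0.24,0,0.3]],
])

```text
clock: 26.92
tcp_pos: [0.4378, 0.0356, 0.1995]
orientation: [0.787, 0.617, 0.001, 0.0]
contact_force: [0.0, 0.4, -4.0]
grip_width: 0.0561
gripper_force: 40.0
```

send_rows([
  [[0,0,1,0,0.24,0,0.3],[0,0,1,0,0.24,0,0.3],[0,0,1,0,0.24,0,0.3],[0,0,1,0,0.24,0,0.3],[0,0,1,0,0.24,0,0.3],[0,0,1,0,0.24,0,0.3],[0,0,1,0,0.24,0,0.3],[0,0,1,0,0.24,0,0.3],[0,0,1,0,0.24,0,0.3],[0,0,1,0,0.24,0,0.3],[0,0,1,0,0.24,0,0.3],[0,0,1,0,0.24,0,0.3]],
])

```text
clock: 28.42
tcp_pos: [0.4382, 0.1795, 0.1995]
orientation: [0.468, 0.884, 0.001, -0.0]
contact_force: [0.0, -0.7, -4.7]
grip_width: 0.0557
gripper_force: 40.0
```

send_rows([
  [[0,0,1,0,0,0,0.3],[0,0,1,0,0,0,0.3],[0,0,1,0,0,0,0.3],[0,0,1,0,0,0,0.3],[0,0,1,0,0,0,0.3],[0,0,1,0,0,0,0.3],[0,0,1,0,0,0,0.3],[0,0,1,0,0,0,0.3],[0,0,1,0,0,0,0.3],[0,0,1,0,0,0,0.3],[0,0,1,0,0,0,0.3],[0,0,1,0,0,0,0.3]],
])

```text
clock: 29.92
tcp_pos: [0.4381, 0.1791, 0.1994]
orientation: [0.068, 0.998, 0.001, -0.001]
contact_force: [0.2, 0.2, -4.6]
grip_width: 0.0563
gripper_force: 40.0
```

```bash
python3 - <<'E'
from h import *
s=robot.get_state();print(s["joint_pos"].round(2),s["tcp_pos"],s["contact_force"])
R=tilt(-.004+np.pi,0,-1);delta(R,[.472,.1845,.17])
E
```

```text
[ 0.36  0.18  1.83  0.    1.14 -1.07] [0.43814733 0.17913063 0.19944626] [ 0.2178006   0.19345126 -4.57783703]
turn [-0.02 -0.02  1.9 ] shift [ 0.68  0.11 -0.59]
```

send_rows([
  [[0,0,0.9,0.1,0.03,0,0.3],[0,0,1,0.2,0.04,0,0.3],[0,0,0,0.2,0.04,0,0.3],[0,0,0,0.18,0,-0.2,0.3],[0,0,0,0,0,-0.4,0.3],[0,0,0,0,0,-0.4,0.3],[0,0,0,0,0,-0.2,0.3],[0,0,0,0,0,0,0.3]],
])

```text
clock: 30.92
tcp_pos: [0.4721, 0.1845, 0.1387]
orientation: [0.003, 1.0, 0.0, -0.001]
contact_force: [0.5, 1.2, -4.4]
grip_width: 0.0561
gripper_force: 40.0
```

```bash
python3 - <<'E'
from h import *
s=robot.get_state();print(s["joint_pos"].round(2),s["tcp_pos"],s["contact_force"])
R=tilt(-.004+np.pi,0,-1);delta(R,[.472,.1845,.08])
im=robot.read_camera("side");
# predicted battery corners
p=s["tcp_pos"];zf=p[2]-.066
for dx in(-.045,.045):
  for dy in(-.028,.028): print(dx,dy,proj("side",[p[0]+dx,p[1]+dy,zf]).round(1),proj("side",[p[0]+dx,p[1]+dy,zf+.1]).round(1))
cv2.imwrite("pics/n1.png",cv2.resize(im[120:240,210:330,::-1],None,fx=5,fy=5,interpolation=2))
E
```

```text
[ 0.35  0.29  1.85  0.    1.01 -1.22] [0.47213967 0.18451355 0.13868984] [ 0.48951311  1.17163079 -4.41365359]
turn [-0.01 -0.04  0.04] shift [-0.   -0.   -1.17]
-0.045 -0.028 [[254.5 195.7]] [[249.8 164.4]]
-0.045 0.028 [[242.1 187. ]] [[236.8 156.1]]
0.045 -0.028 [[280.3 181.5]] [[277.3 150.8]]
0.045 0.028 [[267.7 173.6]] [[264.1 143.3]]
```

View pics/n1.png

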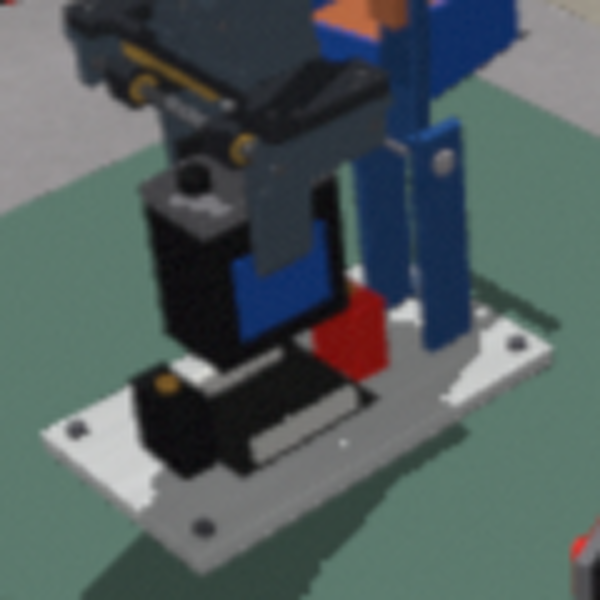

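The battery hangs over the nest with its black terminal near and the blocks clear. Its foot corners at (256,194), (242.6,186.6) and (279.6,180) agree with the predictions, so I'll lower it.

send_rows([
  [[0,0,0,0,0,-0.15,0.3],[0,0,0,0,0,-0.2,0.3],[0,0,0,0,0,-0.2,0.3],[0,0,0,0,0,-0.2,0.3],[0,0,0,0,0,-0.1,0.3],[0,0,0,0,0,0,0.3]],
])

```text
clock: 31.72
tcp_pos: [0.4723, 0.1846, 0.0965]
orientation: [0.003, 1.0, 0.0, -0.001]
contact_force: [0.6, 1.2, -4.4]
grip_width: 0.0558
gripper_force: 40.0
```

send_rows([
  [[0,0,0,0,0,-0.08,0.3],[0,0,0,0,0,-0.08,0.3],[0,0,0,0,0,-0.06,0.3],[0,0,0,0,0,0,0.3]],
])

```text
clock: 32.22
tcp_pos: [0.4723, 0.1847, 0.0858]
orientation: [0.003, 1.0, 0.001, -0.001]
contact_force: [-0.7, -0.8, -3.8]
grip_width: 0.056
gripper_force: 40.0
```

send_rows([
  [[0,0,0,0,0,-0.05,0.3],[0,0,0,0,0,-0.04,0.3],[0,0,0,0,0,0,0.3]],
])

```text
clock: 32.6
tcp_pos: [0.4724, 0.1847, 0.0813]
orientation: [0.003, 1.0, 0.001, -0.001]
contact_force: [-0.1, 0.5, -4.5]
grip_width: 0.0559
gripper_force: 40.0
```

send_rows([
  [[0,0,0,0,0,-0.02,0.3],[0,0,0,0,0,0,0.3]],
])

```text
clock: 32.85
tcp_pos: [0.4725, 0.1847, 0.0805]
orientation: [0.003, 1.0, 0.001, -0.001]
contact_force: [-0.1, 0.2, -5.4]
grip_width: 0.0557
gripper_force: 40.0
```

send_rows([
  [[0,0,0,0,0,-0.02,0.3],[0,0,0,0,0,-0.02,0.3],[0,0,0,0,0,0,0.3]],
])

```text
clock: 33.22
tcp_pos: [0.4727, 0.1848, 0.0799]
orientation: [0.003, 1.0, 0.001, -0.0]
contact_force: [-1.7, -0.6, 6.8]
grip_width: 0.0559
gripper_force: 40.0
```

The battery is seated. I'll release it and retreat straight up.

send_rows([
  [[0,0,0,0,0,0,0.8],[0,0,0,0,0,0,1],[0,0,0,0,0,0,1],[0,0,0,0,0,0,1],[0,0,0,0,0,0.1,1],[0,0,0,0,0,0.3,1],[0,0,0,0,0,0.5,1],[0,0,0,0,0,0.6,1],[0,0,0,0,0,0.6,1],[0,0,0,0,0,0.6,0.5],[0,0,0,0,0,0.7,0.2],[0,0,0,0,0,0.7,0]],
], force=20)

```text
clock: 34.72
tcp_pos: [0.4723, 0.1846, 0.2859]
orientation: [0.003, 1.0, 0.001, 0.0]
contact_force: [0.1, 0.4, 0.7]
grip_width: 0.0642
gripper_force: 0.0
```

send_rows([
  [[0,0,0,0,0,0.7,0],[0,0,0,0,0,0.7,0],[0,0,0,0,0,0.7,0],[0,0,0,0,0,0.6,0],[0,0,0,0,0,0,0]],
])

```text
clock: 35.35
tcp_pos: [0.4729, 0.1849, 0.4218]
orientation: [0.003, 1.0, 0.002, 0.003]
contact_force: [-0.4, -0.0, -0.7]
grip_width: 0.0141
gripper_force: 0.0
```

```bash
python3 - <<'E'
from h import *
s=robot.get_state();print(s["joint_pos"].round(2),s["tcp_pos"],s["grip_width"])
z=lambda im,x,y,w,h,k:cv2.resize(im[y:y+h,x:x+w,::-1],None,fx=k,fy=k,interpolation=cv2.INTER_CUBIC)
a=z(robot.read_camera("side"),215,60,110,160,3.75)
b=z(robot.read_camera("top"),225,160,80,120,5)
cv2.imwrite("pics/n2.png",np.hstack([a[:600,:400],b[:600]]))
E
```

```text
[ 0.35  0.15  1.31  0.    1.68 -1.22] [0.47287181 0.18485971 0.42177202] 0.014091107071389778
```

View pics/n2.png

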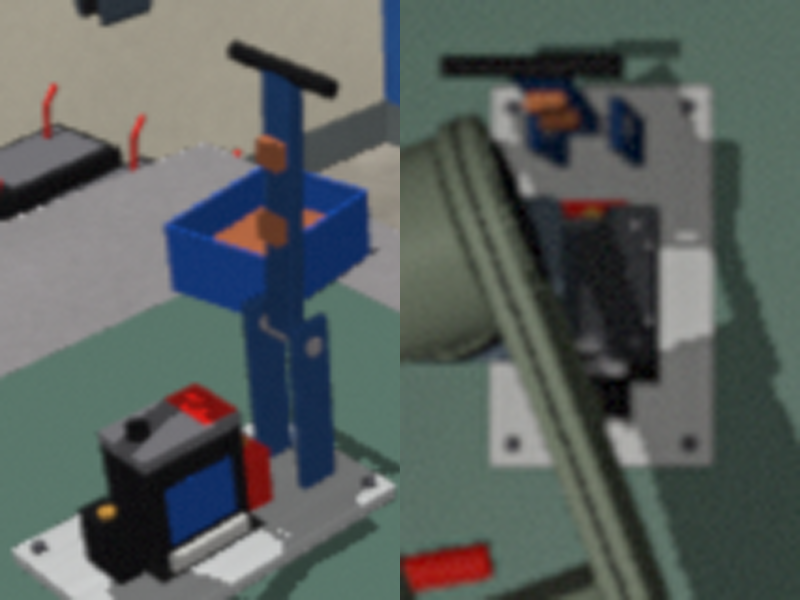

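The battery stands in the nest between the lips, with its red terminal next to the red block and the contact arm still upright. Now I'll move over and behind the handle.

send_rows([
  [[0,0,0,0.2,0,0,0],[0,0,0,0.5,0,0,0],[0,0,0,0.6,0,0,0],[0,0,0,0.6,0,0,0],[0,0,0,0.6,0,0,0],[0,0,0,0.6,0,0,0],[0,0,0,0.5,0,0,0],[0,0,0,0.3,0,0,0],[0,0,0,0,0,0,0]],
])

```text
clock: 36.58
tcp_pos: [0.6687, 0.1845, 0.4156]
orientation: [0.003, 1.0, 0.0, -0.002]
contact_force: [0.0, 0.6, 0.4]
grip_width: 0.0006
gripper_force: 0.0
```

```bash
python3 - <<'E'
from h import *
s=robot.get_state();print(s["joint_pos"].round(2),s["tcp_pos"],s["grip_width"])
p=None
for th in [1.64,1.55,1.45,1.35,1.25,1.15,1.05,.95,.85,.75,.65,.55,.45,.35,.25,.15,.05,0]:
    q=np.array([.587-.2*np.cos(th)+.007*np.sin(th)+.016,.14+.2*np.sin(th)+.007*np.cos(th)+.011])
    print(th,q.round(3),None if p is None else ((q-p)/.05).round(2));p=q
E
```

```text
[ 0.25  0.5   0.81  0.    1.83 -1.31] [0.66868829 0.18450125 0.41563057] 0.000585100852153874
1.64 [0.624 0.35 ] None
1.55 [0.606 0.351] [-0.36  0.02]
1.45 [0.586 0.35 ] [-0.4  -0.01]
1.35 [0.566 0.348] [-0.4  -0.05]
1.25 [0.547 0.343] [-0.39 -0.09]
1.15 [0.528 0.336] [-0.38 -0.13]
1.05 [0.51  0.328] [-0.36 -0.17]
0.95 [0.492 0.318] [-0.34 -0.2 ]
0.85 [0.476 0.306] [-0.32 -0.24]
0.75 [0.461 0.292] [-0.3  -0.27]
0.65 [0.448 0.278] [-0.27 -0.3 ]
0.55 [0.436 0.262] [-0.24 -0.32]
0.45 [0.426 0.244] [-0.2  -0.34]
0.35 [0.418 0.226] [-0.17 -0.36]
0.25 [0.411 0.207] [-0.13 -0.38]
0.15 [0.406 0.188] [-0.09 -0.39]
0.05 [0.404 0.168] [-0.05 -0.4 ]
0 [0.403 0.158] [-0.01 -0.2 ]
```

send_rows([
  [[0,0,0,0,0,-0.4,0],[0,0,0,0,0,-0.5,0],[0,0,0,0,0,-0.45,0],[0,0,0,0,0,-0.2,0],[0,0,0,-0.3,0,0,0],[0,0,0,-0.3,0,0,0],[0,0,0,-0.2,0,0,0],[0,0,0,-0.2,0,0,0],[0,0,0,-0.2,0,0,0],[0,0,0,0,0,0,0]],
])

```text
clock: 37.83
tcp_pos: [0.6067, 0.1847, 0.3414]
orientation: [0.003, 1.0, 0.001, -0.001]
contact_force: [0.3, 0.0, 0.2]
grip_width: 0.0007
gripper_force: 0.0
```

send_rows([
  [[0,0,0,-0.2,0,0,0],[0,0,0,-0.2,0,0,0],[0,0,0,-0.2,0,0,0],[0,0,0,-0.2,0,0,0],[0,0,0,-0.2,0,-0.02,0],[0,0,0,-0.2,0,-0.02,0],[0,0,0,-0.2,0,-0.04,0],[0,0,0,-0.2,0,-0.04,0]],
])

```text
clock: 38.83
tcp_pos: [0.5267, 0.1847, 0.3349]
orientation: [0.003, 1.0, 0.001, -0.001]
contact_force: [0.5, -0.5, 1.3]
grip_width: 0.0008
gripper_force: 0.1
```

```bash
cat >> h.py <<'E'
def armang(n="side"):
    im=robot.read_camera(n); best=[]
    hsv=cv2.cvtColor(im,cv2.COLOR_RGB2HSV).astype(int)
    m=(hsv[...,0]>100)&(hsv[...,0]<128)&(hsv[...,1]>120)
    for th in np.arange(-.04,1.8,.02):
        P=[[.587-r*np.cos(th),.1845+y,.14+r*np.sin(th)] for r in np.arange(.05,.185,.01) for y in(-.01,0,.01)]
        uv=proj(n,P).round().astype(int); best.append((m[uv[:,1],uv[:,0]].mean(),round(th,2)))
    return sorted(best)[::-1][:4]
E
python3 - <<'E'
from h import *
s=robot.get_state();print(s["tcp_pos"],s["contact_force"],armang())
E
```

```text
[0.52669737 0.18471737 0.33487996] [ 0.47897911 -0.51808426  1.3013737 ] [(np.float64(0.8809523809523809), np.float64(1.16)), (np.float64(0.8571428571428571), np.float64(1.14)), (np.float64(0.8095238095238095), np.float64(1.18)), (np.float64(0.7619047619047619), np.float64(0.88))]
```

send_rows([
  [[0,0,0,-0.18,0,-0.08,0],[0,0,0,-0.18,0,-0.09,0],[0,0,0,-0.17,0,-0.1,0],[0,0,0,-0.17,0,-0.1,0],[0,0,0,-0.16,0,-0.12,0],[0,0,0,-0.16,0,-0.12,0],[0,0,0,-0.15,0,-0.13,0],[0,0,0,-0.15,0,-0.14,0]],
])

```text
clock: 39.88
tcp_pos: [0.461, 0.1847, 0.2906]
orientation: [0.003, 1.0, 0.001, -0.0]
contact_force: [-0.3, 0.3, -0.2]
grip_width: 0.0003
gripper_force: 0.0
```

```bash
python3 - <<'E'
from h import *
s=robot.get_state();print(s["clock"],s["tcp_pos"],s["contact_force"],armang())
E
```

```text
39.875 [0.46102418 0.18472397 0.29057189] [-0.27434868  0.26466166 -0.1775876 ] [(np.float64(1.0), np.float64(0.04)), (np.float64(1.0), np.float64(0.02)), (np.float64(1.0), np.float64(0.0)), (np.float64(1.0), np.float64(-0.02))]
```

send_rows([
  [[0,0,0,-0.25,0,-0.1,0],[0,0,0,-0.4,0,-0.3,0],[0,0,0,-0.4,0,-0.4,0],[0,0,0,-0.35,0,-0.5,0],[0,0,0,0,0,-0.5,0],[0,0,0,0,0,-0.4,0],[0,0,0,0,0,-0.2,0],[0,0,0,0,0,0,0]],
])

```text
clock: 40.92
tcp_pos: [0.3912, 0.1847, 0.1708]
orientation: [0.003, 1.0, 0.0, -0.001]
contact_force: [0.3, 0.6, -0.6]
grip_width: 0.0002
gripper_force: 0.0
```

```bash
python3 - <<'E'
from h import *
s=robot.get_state();print(s["clock"],s["tcp_pos"],s["contact_force"]);delta(Ro.from_quat(s["orientation"]),[.387,.1845,.163])
im=robot.read_camera("side").astype(int).sum(2)
for th in np.arange(-.04,.2,.02):  # dark handle ends, both sides of the bar
    P=[[.587-.2*np.cos(th),.1845+y,.14+.2*np.sin(th)] for y in(-.045,-.04,-.035,-.03,-.025,.045,.04,.035,.03,.025)]
    uv=proj("side",P).round().astype(int);print(th.round(2),im[uv[:,1],uv[:,0]].mean())
E
```

```text
40.925 [0.39118789 0.18467248 0.17077879] [ 0.3187617   0.56829415 -0.58875128]
turn [0. 0. 0.] shift [-0.08 -0.   -0.16]
-0.04 72.0
-0.02 51.1
0.0 57.5
0.02 71.6
0.04 106.9
0.06 161.8
0.08 175.0
0.1 184.4
0.12 185.7
0.14 174.7
0.16 170.4
0.18 163.0
```

send_rows([
  [[0,0,0,-0.06,0,-0.1,0],[0,0,0,0,0,-0.08,0],[0,0,0,0,0,-0.06,0],[0,0,0,0,0,0,0]],
])

```text
clock: 41.48
tcp_pos: [0.3884, 0.1847, 0.1588]
orientation: [0.003, 1.0, 0.001, -0.001]
contact_force: [1.4, 0.4, 0.7]
grip_width: 0.0003
gripper_force: 0.0
```

send_rows([
  [[0,0,0,0,0,-0.03,0],[0,0,0,0,0,0,0]],
])

```text
clock: 41.72
tcp_pos: [0.3887, 0.1848, 0.1582]
orientation: [0.003, 1.0, 0.001, -0.0]
contact_force: [-1.4, -1.0, 4.5]
grip_width: 0.0003
gripper_force: 2.4
```

Contact came at the expected closed height with about 4 N. I'll retreat upward and check.

send_rows([
  [[0,0,0,0,0,0.2,0],[0,0,0,0,0,0.5,0],[0,0,0,-0.2,0,0.6,0],[0,0,0,-0.2,0,0.6,0],[0,0,0,0,0,0.6,0],[0,0,0,0,0,0.3,0],[0,0,0,0,0,0,0],[0,0,0,0,0,0,0]],
])

```text
clock: 42.72
tcp_pos: [0.368, 0.1845, 0.2964]
orientation: [0.003, 1.0, 0.0, -0.001]
contact_force: [-0.2, -0.2, -0.7]
grip_width: 0.0005
gripper_force: 0.0
```

```bash
python3 - <<'E'
from h import *
print(armang())
im=robot.read_camera("side").astype(int).sum(2)
for th in np.arange(-.04,.06,.02):
    P=[[.587-.2*np.cos(th),.1845+y,.14+.2*np.sin(th)] for y in(-.045,-.04,-.035,-.03,-.025,.045,.04,.035,.03,.025)]
    uv=proj("side",P).round().astype(int);print(th.round(2),im[uv[:,1],uv[:,0]].mean())
s=robot.get_state();print(s["clock"],s["tcp_pos"],s["contact_force"])
print(robot.hand_in())
E
```

```text
[(np.float64(1.0), np.float64(0.04)), (np.float64(1.0), np.float64(0.02)), (np.float64(1.0), np.float64(0.0)), (np.float64(1.0), np.float64(-0.02))]
-0.04 74.5
-0.02 53.1
0.0 48.0
0.02 53.6
0.04 114.3
42.825 [0.36803634 0.18447147 0.2963087 ] [-0.25632121  0.97077838  0.55943243]
the job is handed in; nothing more can be done
None
```

The battery stands upright in the nest with its red terminal on the red block's side, and the contact arm was swung down after release and measures closed (about 0 rad). The bystanders were not touched, and I handed the job in at 42.8 s; no verdict came back.

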